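# Plug the bore and hold the bushing up in tongs for spraying

## Robot

A 6-joint arm with a two-finger parallel gripper is mounted at the origin on a cart in front of the work surface, level with it; the furniture and walls round the work are solid. World frame = base frame: x ahead of the robot, y to its left, z up, the work surface at z = 0. Lengths are in m, angles in degrees, forces in N, time in s.
With the tool pointing down it reaches from about 0.35 to 0.875 m from the base axis. Payload 4.2 kg.
Tool frame: the origin (TCP) lies between the finger pads; the fingertips stand 19 mm ahead of it and the grasp point (between the pads) is the TCP; z points along the fingers, y is the line along which they close (so a half turn about z gives the same grasp; the last joint's range is limited). The gripper opens to 87 mm and grips with 3 to 60 N. Pads are 19 mm wide; open, the fingers measure 117 mm over their backs; the gripper's body (75 mm by 190 mm) begins 51 mm behind the grasp point.
Start: joints at [80.936, 22.042, 0.453, 0, -68.411, -14.817], TCP at [0.253, 0.571, 0.242] pointing down, gripper open.
Joint ranges: [-179.83, 179.83], [-69.29, 118.12], [-61.27, 80.66], [-181.25, 117.63], [-171.15, -9.14], [-177.46, 177.46]. Speed limits (degrees/s): [159.86, 159.86, 180, 180, 180, 180].

## Interface

Orientations are given as a 3x3 rotation matrix whose columns are the frame's x, y, z axes.
In Python, from station import r gives the robot as it stands.
- The arm moves only by the tool drive_tool, never from a script. Its argument "steps" is one flat list of numbers, 7 for each row, row after row: the turn, a rotation vector about the tool's x, y, z in rad, then the shift along the tool's x, y, z in m, then the opening, from 0 (shut) to 1 (fully open). A call has 1 to 10 rows; each row shifts and turns the commanded pose from where the row before left it, along the tool's axes as they then stand; what a row does not reach is not made up. A row lasts 1/12 s, in which the tool goes at most 41.7 mm and 7.16 degrees, less where a joint would pass 70% of its speed; a pose out of reach is approached as far as the arm can. A call is refused whole if a number of a shift passes 0.0417 or a number of a turn 0.125, either way. A call with a gripper value outside its range is refused whole. The fingers move at their own pace and stop on an object; the grip force is fixed at half the most. Time passes only in rows, so rows that do not move let the fingers close. It gives the time, the measured TCP pose, the force, the opening and the grip force at its end, in the units of the state.
- r.sense(): the state, without advancing time (a new reading comes with each control period).
- r.capture(name): name is "side" or "top" or "wrist"; returns the picture (400x640x3 uint8, blue, green, red); there is no depth.
- r.camera_params(name): a dict with "camera_matrix" (3x3 intrinsics, pixels), "extrinsics" (4x4, takes a point from world to camera coordinates). Camera axes: x right, y down, z forward; pixel columns grow to the right and rows downward; lengths in m; the calibration is good to about 2 mm. A picture is of the moment at which its call begins: read the wrist's pose just before it. camera_params takes no time and is no camera call; for the wrist camera it gives the pose at the moment of the call.
- r.finish_job(): hands the job in; it is judged then, once.
The state is a dict: "time_s": time; "joints": joint angles; "joint_velocities": joint speeds; "effort": joint torques, N m; "tcp_pos": TCP position; "ee_rot": TCP orientation; "wrist_force": force on the tool from outside, world axes, zero at the start; "moment": the same for the moment, N m; "gripper_width": opening from 0.0 (shut) to 1.0 (fully open); "gripper_force": force on a finger pad.
Only numpy, scipy, OpenCV 4.12 (cv2) and the standard library are available. Lean on these libraries where they do the work, as an engineer would, in place of code of your own. Each camera call takes 0.05 s, during which the arm holds its last target. There are 200 camera calls.

## Task

The degreased bushing on the little stand is to be spray-painted: first push the masking plug fully home into its bore and let go of it, then take the spring tongs from their cradle by the wooden grips, close their jaws round the bushing and lift it, upright and with the plug still home, at least 8 cm above the stand. Finish while still holding it up steadily with the tongs. Never touch the bushing itself with the gripper, and leave the screwdriver and the tape measure where they are.

Things in the scene. Friction and masses are not known exactly. Their poses are not given: they have to be found in the camera images.
- plug: masking plug, upright, 20 g: grey stem 8 mm across, 26 mm long, with tapered tip; grey collar 20 mm across, 5 mm thick; black round handle 14 mm across, 36 mm high. Origin: on its axis at the collar's underside, z up (stem z -26 to 0, handle z 5 to 41 mm). Starts with its stem in a hole of a light wooden block 50 x 50 x 40 mm, collar on the block's top.
- bushing: plain aluminium bushing: upright cylinder 28 mm across, 40 mm high, with a blind bore 11 mm across and 30 mm deep in its top; about 60 g. Loose in the nest of the stand. Origin: centre of its underside, z up.
- bushing_mouth (a point): centre of the bore's mouth, in the plane of the bushing's top, 40 mm above its origin. With the plug fully home its collar rests on this rim, so that the plug's origin is here.
- stand: fixed dark steel spraying stand: foot 80 mm across, thin column, dish 44 mm across on top. The bushing stands on the dish's floor 55 mm above the bench, inside a rim 3 mm high that leaves it 3 mm of play all round. Origin: centre of the foot's underside.
- cradle: fixed plywood cradle, base 190 x 90 x 10 mm, with two notched saddles that carry the tongs, 80 mm behind and 62 mm ahead of its origin along x (each 12 mm thick, up to 53 mm high, the front one 90 mm wide); between them the room beside and below the wooden grips is free for fingers down to the base. Origin: on the bench under the grips; x points as the jaws do.
- tongs: steel spring tongs lying level in the cradle, about 240 mm long, 0.12 kg: two coupled upright strips, 20 mm high, hinged at the rear end. Origin: midway between the two dark wooden grips at mid height, 55 mm above the bench at the start; x points from the hinge (90 mm behind the origin) to the jaws (centre 120 mm ahead), y to the left arm, z up.
- tongs_grips (a point): centre between the grips (the tongs' origin). Grips 44 mm long, 36 mm high; open they measure 58 mm over their outer faces and are squeezed along y with about 10 N, rising to 13 N. Held at 53 mm the tongs can be carried with the jaws still open; about 44 mm when the jaws close on the bushing, which a firmer squeeze (40 N or so) then clamps. Released, they spring open.
- tongs_jaws (a point): centre between the jaws, 120 mm ahead of the tongs' origin on their x axis, at mid height. The jaws are 20 mm high and 30 mm long, shallow inward V plates, and this is where the axis of a gripped bushing lies. Open, the narrowest gap between them is about 53 mm (about 42 mm with the grips squeezed to 53 mm).
- tongs_left (a joint): closing angle of the left arm about its hinge: 0 open, 0.075 when closed on the bushing, 0.14 at most (jaws empty and shut).
- bread_maker: big fixed white bread machine between the cradle and the stand, 334 mm deep (own x), 268 mm wide (own y, turned some 18 degrees left), 255 mm high, an obstacle: carry things round its front (robot) side, not through it. Origin: centre of its underside.
- screwdriver: loose yellow screwdriver lying on the bench, 27 x 214 x 24 mm, to be left alone. Origin: centre of its underside.
- tape_measure: loose yellow tape measure, 41 x 89 x 65 mm, to be left alone. Origin: centre of its underside.

How it is judged:
By the outcome, as a careful person would: the job done as asked, in the order asked, and still so for the second after the job is handed in, while the arm keeps its last pose, push and grip.
It also fails if it takes over 72 s, if anything falls off the work surface, if the arm or the gripper's body presses on something with over 40 N, if the wrist force passes 120 N, or if a joint passes its speed limit or range.

## Working session

There is one attempt and no reset: what is moved stays moved. The work goes in short steps, Python scripts to look and compute and a tool call to move; the robot and the scene stay as the last step left them, time stands still between calls to the robot, and variables do not carry over. Pictures are saved under pics/ and viewed, at most 10 in all, crops included, and the job is handed in when it is done.

Besides the shell and the picture viewer there is one more tool, called after "Emit:" as name(argument=value, ...) on one line, values as JSON. drive_tool: Moves the arm, as the interface text tells. Its arguments: {"type":"object","properties":{"steps":{"type":"array"}},"required":["steps"]}

```bash
mkdir -p pics; ls
cat > h.py <<'E'
import numpy as np, cv2
from station import r
def snap(n,f):
    p=r.camera_params(n); i=r.capture(n); cv2.imwrite('pics/'+f+'.png',i); return i,p
def proj(p,X):
    X=np.atleast_2d(X); E=p['extrinsics']; c=X@E[:3,:3].T+E[:3,3]; u=c@np.array(p['camera_matrix']).T; return u[:,:2]/u[:,2:]
def onplane(p,uv,z):
    E=np.array(p['extrinsics']); R=E[:3,:3]; C=-R.T@E[:3,3]
    d=R.T@np.linalg.inv(p['camera_matrix'])@np.array([uv[0],uv[1],1.]); return C+d*(z-C[2])/d[2]
E
python3 - <<'E'
from h import *
np.set_printoptions(precision=4,suppress=True)
a,p=snap('top','top0'); b,q=snap('side','side0')
for n in (p,q):
    print(n)
print(r.sense()['ee_rot'])
E
```

```text
pics
{'camera_matrix': array([[413.8116,   0.    , 317.6687],
       [  0.    , 413.8116, 201.5832],
       [  0.    ,   0.    ,   1.    ]]), 'extrinsics': array([[ 0.026 , -0.9996, -0.0096, -0.0654],
       [-0.9988, -0.0255, -0.0412,  0.4929],
       [ 0.041 ,  0.0107, -0.9991,  1.3734],
       [ 0.    ,  0.    ,  0.    ,  1.    ]])}
{'camera_matrix': array([[384.8421,   0.    , 315.5341],
       [  0.    , 384.8421, 198.2799],
       [  0.    ,   0.    ,   1.    ]]), 'extrinsics': array([[ 0.9641, -0.2641, -0.0261, -0.4862],
       [-0.1247, -0.3642, -0.9229,  0.1176],
       [ 0.2342,  0.8931, -0.3841,  1.0987],
       [ 0.    ,  0.    ,  0.    ,  1.    ]])}
[[ 0.9143 -0.405  -0.0007]
 [-0.405  -0.9143 -0.0018]
 [ 0.0001  0.0019 -1.    ]]
```

View pics/top0.png

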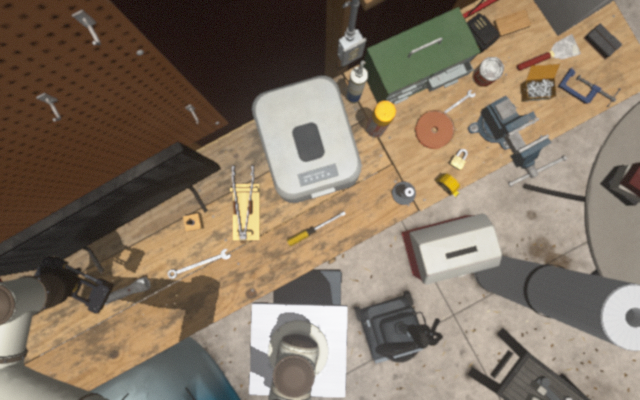

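View pics/side0.png

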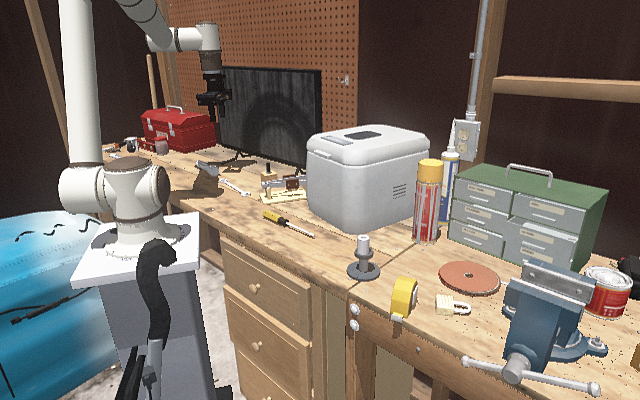

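The top view shows the block and plug at about (192,221), the cradle and tongs at (244,210), the bread maker at (306,137) and the stand with the bushing at (403,192). I'll enlarge the relevant parts.

Run:
```python
from h import *
np.set_printoptions(precision=4,suppress=True)
i=cv2.imread('pics/top0.png'); p=r.camera_params('top')
a=cv2.resize(i[155:255,170:270],None,fx=5,fy=5,interpolation=cv2.INTER_CUBIC)
b=cv2.resize(i[165:225,375:435],None,fx=5,fy=5,interpolation=cv2.INTER_CUBIC)
c=np.zeros((500,800,3),np.uint8);c[:,:500]=a;c[:300,500:]=b
cv2.imwrite('pics/c0.png',c)
print(onplane(p,(192,220),.085),onplane(p,(244,210),.055),onplane(p,(403,191),.095))
```

```text
[0.4229 0.3426 0.085 ] [0.4593 0.1845 0.055 ] [ 0.531  -0.3201  0.095 ]
```

View pics/c0.png

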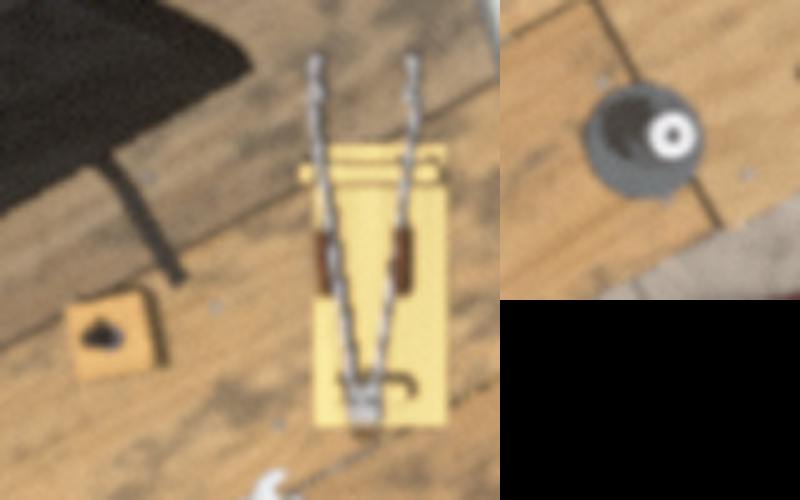

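Run:
```python
from h import *
np.set_printoptions(precision=4,suppress=True)
p=r.camera_params('top')
f=lambda x,y,u0,v0:(u0+(x+.5)/5-.5,v0+(y+.5)/5-.5)
A=lambda x,y,z:onplane(p,f(x,y,170,155),z)[:2]
print('plug top',A(95,332,.081),'block',A(112,335,.04))
print('gripc',A(364,262,.073),'L',A(325,262,.073),'R',A(403,262,.073),'jaws',A(364,60,.065),'hinge',A(366,415,.065))
print('mouth',onplane(p,f(173,135,375,165),.095), 'foot',onplane(p,f(144,140,375,165),.008))
print('bm corners',[onplane(p,c,.25)[:2] for c in [(285,198),(357,182),(256,100)]])
print('sd',[onplane(p,c,.02)[:2] for c in [(290,241),(344,213)]],'tape',onplane(p,(450,183),.06))
q=r.camera_params('side'); print('side',[onplane(q,c,z)[:2] for c,z in (((268,165),.081),((363,236),.095))])
```

```text
plug top [0.4194 0.3545] block [0.4172 0.3565]
gripc [0.4684 0.1865] L [0.4678 0.2115] R [0.4691 0.1616] jaws [0.5989 0.1924] hinge [0.3706 0.1835]
mouth [ 0.5296 -0.3395  0.095 ] foot [ 0.5319 -0.3385  0.008 ]
bm corners [array([0.4922, 0.0353]), array([ 0.5416, -0.1626]), array([0.7642, 0.1244])]
sd [array([0.3613, 0.0353]), array([ 0.4584, -0.141 ])] tape [ 0.5631 -0.4773  0.06  ]
side [array([0.4088, 0.3221]), array([ 0.5278, -0.3368])]
```

The plug is at about (0.419, 0.355), the tongs at (0.468, 0.187) with jaws along about +x, and the bushing mouth at (0.530, -0.339, 0.095). Next I go above the plug.

Emit:
drive_tool(steps=[0,0,0,0.024,0.013,0.002,1,0,0,0,0.024,0.013,0.002,1,0,0,0,0.024,0.013,0.002,1,0,0,0,0.024,0.013,0.002,1,0,0,0,0.024,0.013,0.002,1,0,0,0,0.024,0.013,0.002,1,0,0,0,0.024,0.013,0.002,1,0,0,0,0.024,0.013,0.002,1,0,0,0,0.024,0.013,0.002,1,0,0,0,0.024,0.013,0.002,1])

```text
time_s: 0.93
tcp_pos: [0.4202, 0.3541, 0.2211]
ee_rot: [[0.914, -0.405, -0.001], [-0.405, -0.914, -0.001], [-0.0, 0.001, -1.0]]
wrist_force: [0.5, -0.2, 0.4]
gripper_width: 1.003
gripper_force: 0.0
```

Emit:
drive_tool(steps=[0,0,-0.12,0,0,0,1,0,0,-0.12,0,0,0,1,0,0,-0.12,0,0,0,1,0,0,-0.12,0,0,0,1,0,0,-0.12,0,0,0,1,0,0,-0.12,0,0,0,1,0,0,0,0,0,0,1,0,0,0,0,0,0,1])

```text
time_s: 1.6
tcp_pos: [0.4197, 0.3553, 0.2212]
ee_rot: [[0.955, 0.296, -0.001], [0.296, -0.955, -0.001], [-0.001, 0.0, -1.0]]
wrist_force: [0.5, 0.1, 0.2]
gripper_width: 0.997
gripper_force: 0.0
```

Run:
```python
from h import *
np.set_printoptions(precision=4,suppress=True)
s=r.sense();print(s['time_s'],s['joints'],s['tcp_pos'],s['ee_rot'])
i,p=snap('wrist','w1')
print(p); print(proj(p,[[.419,.355,.081],[.419,.355,.045]]))
```

```text
1.6 [ 57.1429  15.6888 -11.9652  -0.0096 -62.3905  50.0526] [0.4197 0.3553 0.2212] [[ 0.9553  0.2956 -0.0005]
 [ 0.2956 -0.9553 -0.0006]
 [-0.0007  0.0004 -1.    ]]
{'camera_matrix': array([[293.2171,   0.    , 319.4755],
       [  0.    , 293.2171, 200.2388],
       [  0.    ,   0.    ,   1.    ]]), 'extrinsics': array([[ 0.2945, -0.9556,  0.0015,  0.2155],
       [-0.9222, -0.2838,  0.2627,  0.461 ],
       [-0.2506, -0.0787, -0.9649,  0.5033],
       [ 0.    ,  0.    ,  0.    ,  1.    ]])}
[[319.2214 195.2953]
 [319.2004 187.3384]]
```

View pics/w1.png

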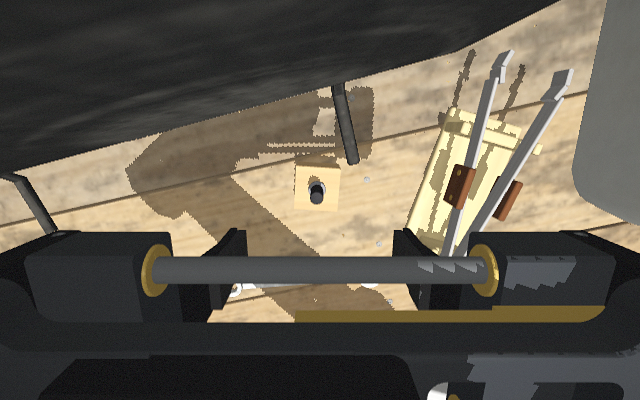

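The wrist view shows the plug's handle top at about (316.5,196), the collar near (317,186), the tongs' grips at (459,186) and (508,199), and the monitor foot's end near (352,162).

Run:
```python
from h import *
np.set_printoptions(precision=4,suppress=True)
i=cv2.imread('pics/w1.png'); p=r.camera_params('wrist')
print('plug',onplane(p,(316.7,196.5),.081),onplane(p,(317,188),.045))
print('grips',onplane(p,(459.5,169),.073),onplane(p,(508,184),.073), 'jawtips', onplane(p,(510,51),.065),onplane(p,(570,70),.065))
g=cv2.cvtColor(i,cv2.COLOR_BGR2GRAY); print(g[180:212:2,300:334:2])
```

```text
plug [0.4171 0.3571 0.081 ] [0.4176 0.3572 0.045 ]
grips [0.4844 0.2282 0.073 ] [0.4848 0.1748 0.073 ] jawtips [0.5997 0.2251 0.065 ] [0.6016 0.1634 0.065 ]
[[227 226 226 227 221 132 133 125 126 124 231 230 228 229 230 230 229]
 [228 228 227 229 121 133  99  95 104 100 105 116 230 226 228 227 227]
 [229 229 229 230 177 102 100  95  75  89 101 183 221 231 231 230 229]
 [230 230 229 230 194  99  75  27  30  29  29 198 157 232 230 230 231]
 [231 232 231 232 122  99  29  28  26  31  29 112 199 234 231 230 230]
 [230 230 230 231 175 122  24  21  30  24  28  27 202 238 233 234 232]
 [232 232 232 232 217 160  23  46  60  52  30  27 202 235 232 232 233]
 [232 232 232 232 235  65  72  82  84  83  77  25 229 235 234 233 234]
 [232 232 232 232 234  85  76  82  81  83  84  53 239 234 234 233 234]
 [232 232 232 232 234  38  72  76  83  82  83  70 237 233 232 233 232]
 [233 234 234 235 236 168  72  76  78  79  79  79 236 233 234 232 233]
 [230 228 229 229 230 235  99  72  73  74  65 239 232 232 232 232 233]
 [227 225 226 227 225 227 230 169 157 192 232 228 228 227 228 228 227]
 [228 227 228 228 228 228 229 230 228 229 228 228 227 228 228 228 227]
 [226 226 226 228 228 228 228 228 228 228 228 228 229 228 229 229 229]
 [214 215 213 211 216 216 215 218 221 219 224 224 226 225 227 227 228]]
```

Emit:
drive_tool(steps=[0,0,0,-0.0025,-0.0028,0.02,0.5,0,0,0,0,0,0.022,0.5,0,0,0,0,0,0.022,0.5,0,0,0,0,0,0.022,0.5,0,0,0,0,0,0.022,0.5,0,0,0,0,0,0.022,0.5,0,0,0,0,0,0.023,0.5,0,0,0,0,0,0,0.5,0,0,0,0,0,0,0,0,0,0,0,0,0,0])

```text
time_s: 2.48
tcp_pos: [0.4172, 0.3581, 0.0697]
ee_rot: [[0.954, 0.298, 0.001], [0.298, -0.954, 0.001], [0.002, -0.001, -1.0]]
wrist_force: [-0.3, 0.2, 0.4]
gripper_width: 0.428
gripper_force: 0.0
```

Emit:
drive_tool(steps=[0,0,0,0,0,0,0,0,0,0,0,0,0,0,0,0,0,0,0,0,0,0,0,0,0,0,0,0])

```text
time_s: 2.82
tcp_pos: [0.4169, 0.3578, 0.0695]
ee_rot: [[0.954, 0.299, 0.001], [0.299, -0.954, 0.001], [0.001, -0.001, -1.0]]
wrist_force: [-0.7, 0.2, 3.0]
gripper_width: 0.145
gripper_force: 30.0
```

Emit:
drive_tool(steps=[0,0,0,0,0,-0.01,0,0,0,0,0,0,-0.015,0,0,0,0,0,0,-0.02,0,0,0,0,0,0,-0.025,0,0,0,0,0,0,-0.03,0,0,0,0,0,0,-0.03,0])

```text
time_s: 3.32
tcp_pos: [0.4163, 0.3569, 0.2004]
ee_rot: [[0.954, 0.299, -0.0], [0.299, -0.954, -0.0], [-0.0, 0.0, -1.0]]
wrist_force: [-0.1, 0.2, -1.1]
gripper_width: 0.15
gripper_force: 30.0
```

Emit:
drive_tool(steps=[0,0,0,-0.0161,0.0325,0,0,0,0,0,-0.0161,0.0325,0,0,0,0,0,-0.0161,0.0325,0,0,0,0,0,-0.0161,0.0325,0,0,0,0,0,-0.0161,0.0325,0,0,0,0,0,-0.0161,0.0325,0,0,0,0,0,-0.0161,0.0325,0,0,0,0,0,-0.0161,0.0325,0,0,0,0,0,-0.0161,0.0325,0,0,0,0,0,-0.0161,0.0325,0,0])

```text
time_s: 4.15
tcp_pos: [0.3592, -0.0024, 0.1995]
ee_rot: [[0.954, 0.299, 0.002], [0.299, -0.954, 0.001], [0.002, -0.0, -1.0]]
wrist_force: [1.1, 0.9, -0.2]
gripper_width: 0.152
gripper_force: 30.0
```

Emit:
drive_tool(steps=[0,0,0,-0.0046,0.0313,0,0,0,0,0,-0.0046,0.0313,0,0,0,0,0,-0.0046,0.0313,0,0,0,0,0,-0.0046,0.0313,0,0,0,0,0,-0.0046,0.0313,0,0,0,0,0,-0.0046,0.0313,0,0,0,0,0,-0.0046,0.0313,0,0,0,0,0,-0.0046,0.0313,0,0,0,0,0,0,0,0,0])

```text
time_s: 4.9
tcp_pos: [0.4005, -0.2549, 0.1992]
ee_rot: [[0.956, 0.294, 0.001], [0.294, -0.956, -0.002], [0.001, 0.002, -1.0]]
wrist_force: [-0.2, -0.3, 0.8]
gripper_width: 0.156
gripper_force: 30.0
```

Emit:
drive_tool(steps=[0,0,0,0.0198,0.0237,0.004,0,0,0,0,0.0198,0.0237,0.004,0,0,0,0,0.0198,0.0237,0.004,0,0,0,0,0.0198,0.0237,0.004,0,0,0,0,0.0198,0.0237,0.004,0,0,0,0,0,0,0,0,0,0,0,0,0,0,0,0,0,0,0,0,0,0])

```text
time_s: 5.57
tcp_pos: [0.5289, -0.3338, 0.1787]
ee_rot: [[0.954, 0.299, -0.001], [0.299, -0.954, 0.001], [-0.001, -0.001, -1.0]]
wrist_force: [0.1, -0.7, 0.1]
gripper_width: 0.151
gripper_force: 30.0
```

Run:
```python
from h import *
np.set_printoptions(precision=4,suppress=True)
s=r.sense();t=s['tcp_pos'];R=np.array(s['ee_rot']);print(t)
i,p=snap('wrist','w2'); j,q=snap('side','s2')
tip=t+R@[0,0,.0555]; print(proj(p,[t,tip,[.53,-.339,.095]]),proj(q,[t,tip,[.53,-.339,.095]]))
u,v=proj(q,[.53,-.339,.12])[0].astype(int); print(u-40,v-50)
b=cv2.resize(j[v-50:v+50,u-40:u+40],None,fx=5,fy=5,interpolation=cv2.INTER_CUBIC)
a=cv2.resize(i[100:300,240:400],None,fx=2.5,fy=2.5,interpolation=cv2.INTER_CUBIC)
cv2.imwrite('pics/c2.png',np.hstack([a,b]))
```

```text
[ 0.5289 -0.3338  0.1787]
[[319.2502 258.6535]
 [319.2258 223.484 ]
 [325.8111 212.2399]] [[363.7375 202.0013]
 [363.1789 224.381 ]
 [364.2276 236.2856]]
324 176
```

View pics/c2.png

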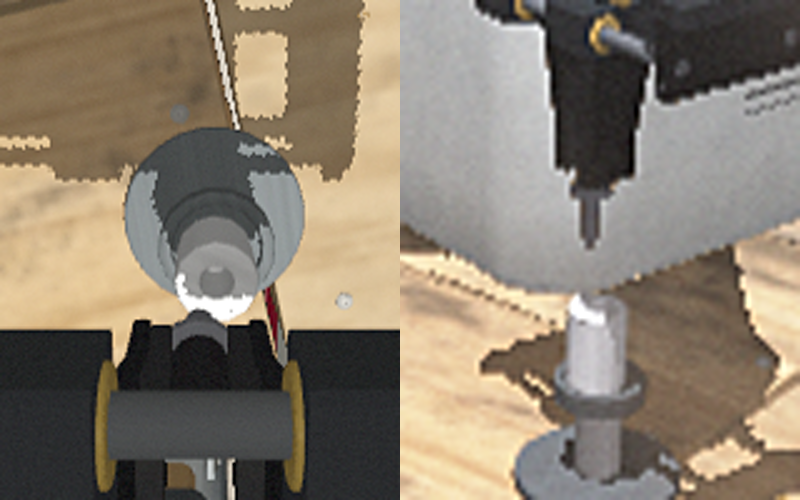

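The wrist view puts the bore centre at about (325.7,212.5), which matches my estimate of (0.530, -0.339). The side view shows the stem slightly to the left of it. I'll align and lower to just above the mouth.

Emit:
drive_tool(steps=[0,0,0,0,0.0027,0.01,0,0,0,0,0,0.0026,0.01,0,0,0,0,0,0,0,0,0,0,0,0,0,0,0,0,0,0,0,0,0,0])

```text
time_s: 6.08
tcp_pos: [0.5309, -0.3395, 0.1584]
ee_rot: [[0.954, 0.299, -0.001], [0.299, -0.954, -0.0], [-0.001, -0.0, -1.0]]
wrist_force: [-0.3, 0.5, -0.3]
gripper_width: 0.155
gripper_force: 30.0
```

Run:
```python
from h import *
np.set_printoptions(precision=4,suppress=True)
s=r.sense();t=s['tcp_pos'];R=np.array(s['ee_rot']);print(t)
i,p=snap('wrist','w3'); j,q=snap('side','s3')
tip=t+R@[0,0,.0555]; print(proj(p,[t,tip,[.53,-.339,.095]]),proj(q,[t,tip,[.53,-.339,.095]]))
u,v=340,205
b=cv2.resize(j[v:v+60,u:u+48],None,fx=8.333,fy=8.333,interpolation=cv2.INTER_CUBIC)
a=cv2.resize(i[180:260,288:352],None,fx=6.25,fy=6.25,interpolation=cv2.INTER_CUBIC)
cv2.imwrite('pics/c3.png',np.hstack([a,b]))
g=cv2.cvtColor(j,cv2.COLOR_BGR2GRAY)
for y in range(218,256,2): print(y,g[y,350:380])
```

```text
[ 0.5309 -0.3395  0.1584]
[[319.3117 258.6794]
 [319.2711 223.515 ]
 [318.2924 220.8079]] [[365.3264 211.2059]
 [364.7423 233.2863]
 [364.2276 236.2856]]
218 [180 179 181 180 178 184 200  82  96  38 101  37  53  49  47  45  43  47
  34  49  40  32  27 168 162 155 153 158 153 151]
220 [177 173 170 172 174 176 178 180 182 185 179  46  49  57  48  45  43  47
  42  33  77  72  83 163 158 157 152 151 154 149]
222 [168 170 176 171 170 178 174 170 172 180  80  59  63  58  50  57  57  56
 178 164 155 156 157 151 153 150 147 142 148 150]
224 [170 165 168 166 166 166 164 164 168 170  97 106  88  98 100  91  85  93
 157 157 157 150 148 144 147 144 141 145 147 146]
226 [160 161 163 164 159 162 164 160 166 161 158 169  77  91  99  76 162 156
 155 147 148 151 150 147 147 146 146 146 145 145]
228 [158 150 155 160 159 155 158 159 152 157 160 166 115  97  97  82 154 148
 148 150 147 152 146 145 145 144 139 137 124 120]
230 [155 149 152 162 150 151 152 153 158 149 153 160  79  93  91  77 156 153
 148 145 139 157 129 125 134  76  83  93 100  97]
232 [144 150 145 153 154 150 146 147 151 147 152 152  96 
[... 766 characters left out ...]
165 161 155 154
 150 110 109 108 112 113 116 112 118 116 110 102]
246 [ 90  91  93  95  91  94  85 132 187 193 195 200 206 198 192 191 153 146
 147 114 108 110 108 111 113 115 113 108 112  99]
248 [ 97  94  97  97  97  98 120 145 185 189 195 203 206 199 193 192 151 144
 151  83  88 120 126 120 119 119 112 112 112 112]
250 [ 95  93  93  94 101 142 108 130 187 196 201 200 206 197 187 191 152 146
 150  88  75  80  89 105 102 111 117 115 115 109]
252 [138 141  85  92  64 142 140 148 184 200 202 198 202 198 183 193 176 151
 145  80  82  82  81  85 110 108 100 110 106 111]
254 [ 70 212 235 138  89  69  76 126 140 123 165 200 210 204 194 187 162 111
  86  85  76  82  84 100 104 103 102 104 103 112]
```

View pics/c3.png

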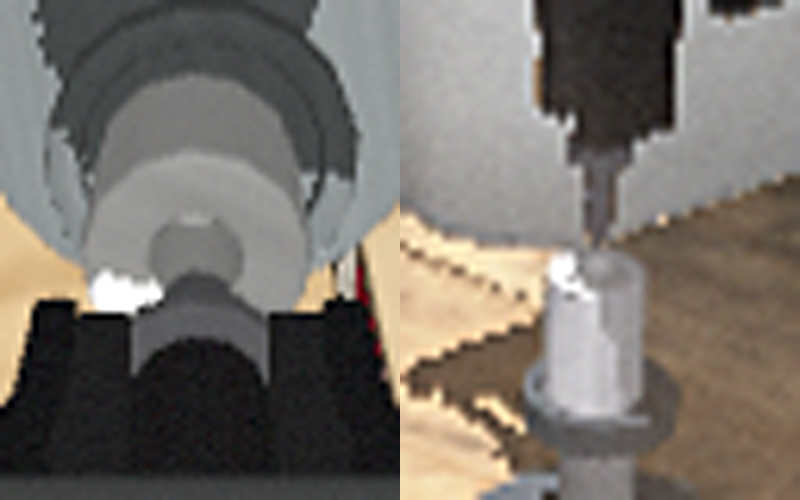

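The stem is centred over the bore to within about 1 mm: in the wrist view the bore is at (319.1,219.9) and the stem at column 319.7. Inserting.

Emit:
drive_tool(steps=[0,0,0,0,-0.0005,0.003,0,0,0,0,0,0,0.004,0,0,0,0,0,0,0.004,0,0,0,0,0,0,0.004,0,0,0,0,0,0,0.004,0,0,0,0,0,0,0,0])

```text
time_s: 6.68
tcp_pos: [0.5304, -0.3387, 0.1382]
ee_rot: [[0.954, 0.298, -0.002], [0.298, -0.954, 0.001], [-0.002, -0.001, -1.0]]
wrist_force: [-0.3, 0.5, -0.2]
gripper_width: 0.153
gripper_force: 30.0
```

Emit:
drive_tool(steps=[0,0,0,0,0,0.004,0,0,0,0,0,0,0.004,0,0,0,0,0,0,0.003,0,0,0,0,0,0,0.002,0,0,0,0,0,0,0.0015,0,0,0,0,0,0,0,0])

```text
time_s: 7.18
tcp_pos: [0.5309, -0.339, 0.1249]
ee_rot: [[0.954, 0.299, -0.0], [0.299, -0.954, -0.0], [-0.0, -0.0, -1.0]]
wrist_force: [0.1, 0.8, -0.9]
gripper_width: 0.15
gripper_force: 30.0
```

Emit:
drive_tool(steps=[0,0,0,0,0,0.001,0,0,0,0,0,0,0.001,0,0,0,0,0,0,0,0,0,0,0,0,0,0,0])

```text
time_s: 7.52
tcp_pos: [0.5313, -0.3392, 0.1245]
ee_rot: [[0.954, 0.299, 0.001], [0.299, -0.954, -0.001], [0.001, 0.001, -1.0]]
wrist_force: [-0.8, 1.4, 5.3]
gripper_width: 0.15
gripper_force: 30.0
```

Emit:
drive_tool(steps=[0,0,0,0,0,0.001,0,0,0,0,0,0,0.001,0,0,0,0,0,0,0,0])

```text
time_s: 7.77
tcp_pos: [0.5316, -0.3394, 0.1245]
ee_rot: [[0.954, 0.3, 0.002], [0.3, -0.954, -0.002], [0.002, 0.003, -1.0]]
wrist_force: [-2.5, 2.1, 12.1]
gripper_width: 0.151
gripper_force: 30.0
```

Emit:
drive_tool(steps=[0,0,0,0,0,-0.003,0.25,0,0,0,0,0,0,0.5,0,0,0,0,0,0,0.5,0,0,0,0,0,-0.01,0.6,0,0,0,0,0,-0.02,0.6,0,0,0,0,0,-0.03,0.6,0,0,0,0,0,-0.03,0.6,0,0,0,0,0,0,0.6])

```text
time_s: 8.43
tcp_pos: [0.534, -0.3408, 0.2217]
ee_rot: [[0.954, 0.3, 0.011], [0.3, -0.954, -0.007], [0.009, 0.01, -1.0]]
wrist_force: [0.3, -0.7, 1.5]
gripper_width: 0.584
gripper_force: 0.0
```

Run:
```python
from h import *
np.set_printoptions(precision=4,suppress=True)
s=r.sense();print(s['tcp_pos'],s['joints'])
i,p=snap('wrist','w4'); j,q=snap('side','s4')
b=cv2.resize(j[195:265,335:391],None,fx=7.14,fy=7.14,interpolation=cv2.INTER_CUBIC)[:500,:400]
a=cv2.resize(i[110:260,260:380],None,fx=3.3334,fy=3.3334,interpolation=cv2.INTER_CUBIC)[:500,:400]
n=min(len(a),len(b))
cv2.imwrite('pics/c4.png',np.hstack([a[:n],b[:n]]))
for Q in (p,q): print(proj(Q,[[.531,-.339,.095],[.531,-.339,.1],[.531,-.339,.136]]))
```

```text
[ 0.534  -0.3408  0.2217] [-17.8601  23.2754  -0.6167   0.1842 -65.368  125.2301]
[[315.1187 201.6117]
 [315.1002 202.9875]
 [314.9451 214.5295]]
[[364.6345 236.2213]
 [364.6845 234.2902]
 [365.0508 220.1345]]
```

View pics/c4.png

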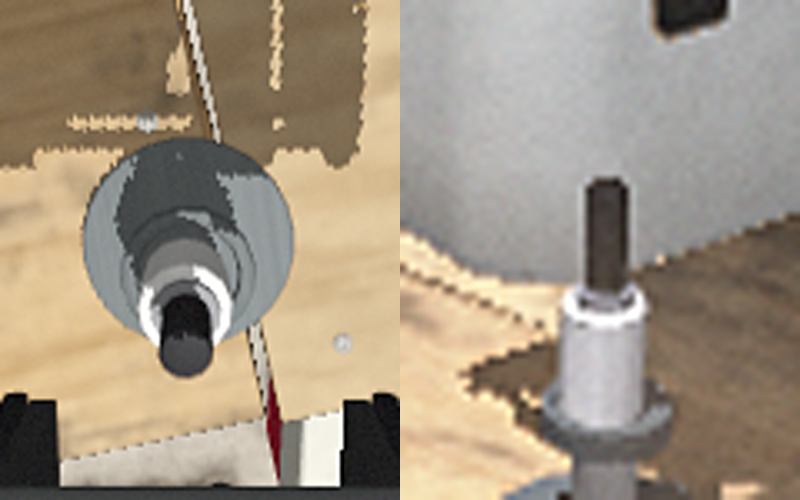

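The plug is home: the collar sits on the rim, and the handle top is at side row 220.2 against a predicted 220.1. Now to the tongs.

Emit:
drive_tool(steps=[0.01,-0.008,0,-0.0201,-0.0254,0,1,0,0,0,-0.0201,-0.0254,0,1,0,0,0,-0.0201,-0.0254,0,1,0,0,0,-0.0201,-0.0254,0,1,0,0,0,-0.0201,-0.0254,0,1])

```text
time_s: 8.95
tcp_pos: [0.3949, -0.2468, 0.2143]
ee_rot: [[0.954, 0.298, -0.014], [0.298, -0.954, 0.008], [-0.011, -0.012, -1.0]]
wrist_force: [-0.2, -0.4, 0.7]
gripper_width: 0.894
gripper_force: 0.0
```

Emit:
drive_tool(steps=[0,0,0,0.0046,-0.0313,0,1,0,0,0,0.0046,-0.0313,0,1,0,0,0,0.0046,-0.0313,0,1,0,0,0,0.0046,-0.0313,0,1,0,0,0,0.0046,-0.0313,0,1,0,0,0,0.0046,-0.0313,0,1,0,0,0,0.0046,-0.0313,0,1,0,0,0,0.0046,-0.0313,0,1])

```text
time_s: 9.62
tcp_pos: [0.3562, 0.0032, 0.2172]
ee_rot: [[0.954, 0.298, -0.012], [0.298, -0.954, 0.007], [-0.01, -0.01, -1.0]]
wrist_force: [0.3, 0.3, -0.2]
gripper_width: 0.998
gripper_force: 0.0
```

Emit:
drive_tool(steps=[0,0,0,0.0245,-0.025,0,1,0,0,0,0.0245,-0.025,0,1,0,0,0,0.0245,-0.025,0,1,0,0,0,0.0245,-0.025,0,1,0,0,0,0.0245,-0.025,0,1,0,0,0,0.0245,-0.025,0,1,0,0,0.09,0,0,0,1,0,0,0.09,0,0,0,1,0,0,0.09,0,0,0,1,0,0,0,0,0,0,1])

```text
time_s: 10.45
tcp_pos: [0.4523, 0.189, 0.2169]
ee_rot: [[0.999, 0.032, -0.013], [0.032, -0.999, 0.005], [-0.013, -0.006, -1.0]]
wrist_force: [-0.2, -0.6, 0.7]
gripper_width: 0.996
gripper_force: 0.0
```

Run:
```python
from h import *
np.set_printoptions(precision=4,suppress=True)
s=r.sense();print(s['tcp_pos'],s['joints'],s['ee_rot'])
i,p=snap('wrist','w5')
print(proj(p,[[.468,.187,.073],[.588,.19,.065],[.455,.187,.055]]))
```

```text
[0.4523 0.189  0.2169] [ 41.249   10.3933 -19.4537  -0.8352 -60.53    50.9876] [[ 0.9994  0.0318 -0.0133]
 [ 0.0319 -0.9995  0.0052]
 [-0.0131 -0.0057 -0.9999]]
[[322.5069 176.8838]
 [323.598   44.7557]
 [322.0073 185.559 ]]
```

View pics/w5.png

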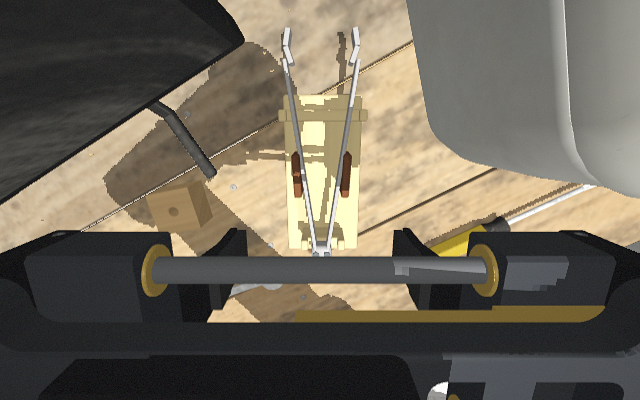

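The wrist view shows the grips at about (296,174) and (346,174), the jaws' ends at (287,30) and (356,30), and the hinge at (321,252).

Run:
```python
from h import *
np.set_printoptions(precision=4,suppress=True)
p=r.camera_params('wrist')
for n,c,z in [('grip far',(321.2,152.5),.073),('grip near top',(321.2,191),.073),('gl',(296,173),.073),('gr',(346.5,173),.073),('jawtip',(321.5,29),.065),('jawrear',(322,63),.065),('hinge',(321,250),.065),('fs far edge',(322,110),.053),('cr rear',(323,248),.01)]: print(n,onplane(p,c,z)[:2])
i=cv2.imread('pics/w5.png')
cv2.imwrite('pics/c5.png',cv2.resize(i[140:265,270:370],None,fx=4.5,fy=4.5,interpolation=cv2.INTER_CUBIC))
```

```text
grip far [0.4921 0.1892]
grip near top [0.4536 0.1878]
gl [0.4711 0.2134]
gr [0.4728 0.1635]
jawtip [0.6009 0.1928]
jawrear [0.573  0.1913]
hinge [0.385  0.1856]
fs far edge [0.5319 0.1898]
cr rear [0.3617 0.1821]
```

View pics/c5.png

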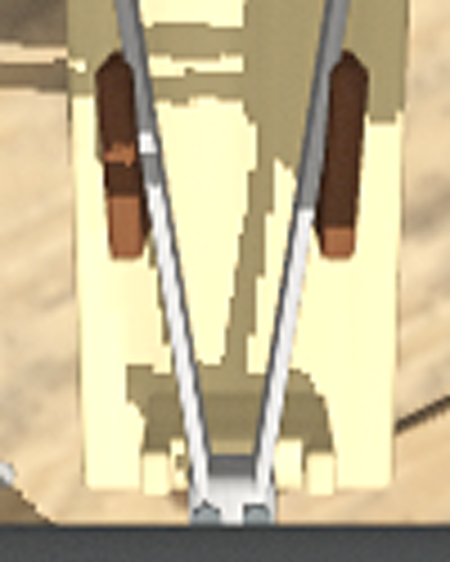

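Emit:
drive_tool(steps=[-0.0056,0.0131,0,0.008,0.0008,0,1,0,0,0,0.0087,0.0007,0.01,1,0,0,0,0,0,0.022,1,0,0,0,0,0,0.022,1,0,0,0,0,0,0.022,1,0,0,0,0,0,0.022,1,0,0,0,0,0,0.022,1,0,0,0,0,0,0.022,1,0,0,0,0,0,0.02,1,0,0,0,0,0,0,1])

```text
time_s: 11.33
tcp_pos: [0.468, 0.1864, 0.0518]
ee_rot: [[0.999, 0.033, -0.005], [0.033, -0.999, -0.003], [-0.005, 0.003, -1.0]]
wrist_force: [-0.1, -1.1, 0.5]
gripper_width: 1.001
gripper_force: 0.0
```

Emit:
drive_tool(steps=[0,0,0,0,0,0,0.8,0,0,0,0,0,0,0.7,0,0,0,0,0,0,0.6,0,0,0,0,0,0,0.6,0,0,0,0,0,0,0.6,0,0,0,0,0,0,0.6])

```text
time_s: 11.83
tcp_pos: [0.4706, 0.189, 0.0571]
ee_rot: [[0.999, 0.034, 0.004], [0.034, -0.999, 0.003], [0.005, -0.003, -1.0]]
wrist_force: [-0.3, -0.7, 1.5]
gripper_width: 0.645
gripper_force: 10.3
```

Emit:
drive_tool(steps=[0,0,0,0,0,0,0.57,0,0,0,0,0,0,0.57,0,0,0,0,0,0,0.57,0,0,0,0,0,0,0.57])

```text
time_s: 12.17
tcp_pos: [0.471, 0.1892, 0.057]
ee_rot: [[0.999, 0.034, 0.005], [0.034, -0.999, 0.003], [0.005, -0.003, -1.0]]
wrist_force: [0.1, -0.4, 5.5]
gripper_width: 0.577
gripper_force: 12.8
```

Emit:
drive_tool(steps=[0,0,0,0,0,0,0.61,0,0,0,0,0,0,0.61,0,0,0,0,0,0,0.61,0,0,0,0,0,0,0.61])

```text
time_s: 12.5
tcp_pos: [0.4708, 0.189, 0.057]
ee_rot: [[0.999, 0.033, 0.004], [0.033, -0.999, 0.003], [0.004, -0.003, -1.0]]
wrist_force: [0.3, 0.0, 6.9]
gripper_width: 0.612
gripper_force: 7.6
```

Emit:
drive_tool(steps=[0,0,0,0,0,-0.005,0.61,0,0,0,0,0,-0.01,0.61,0,0,0,0,0,-0.01,0.61,0,0,0,0,0,0,0.61,0,0,0,0,0,0,0.61])

```text
time_s: 12.92
tcp_pos: [0.47, 0.1887, 0.0816]
ee_rot: [[0.999, 0.033, 0.003], [0.033, -0.999, 0.003], [0.003, -0.003, -1.0]]
wrist_force: [-0.8, -0.6, -0.2]
gripper_width: 0.614
gripper_force: 9.9
```

Emit:
drive_tool(steps=[0,0,0,0,0,-0.015,0.61,0,0,0,0,0,-0.02,0.61,0,0,0,0,0,-0.02,0.61,0,0,0,0,0,-0.02,0.61,0,0,0,-0.01,0,-0.015,0.61,0,0,0,-0.02,0,0,0.61,0,0,0,-0.02,0,0,0.61,0,0,0,-0.02,0,0,0.61,0,0,0,-0.02,0,0,0.61,0,0,0,-0.012,0,0,0.61])

```text
time_s: 13.75
tcp_pos: [0.3656, 0.1839, 0.1701]
ee_rot: [[0.999, 0.033, 0.0], [0.033, -0.999, 0.001], [0.0, -0.001, -1.0]]
wrist_force: [-0.5, 0.3, -2.2]
gripper_width: 0.612
gripper_force: 9.9
```

Emit:
drive_tool(steps=[0,0,0.08,0,0,0,0.61,0,0,0.1,0,0,0,0.61,0,0,0.1,0,0,0,0.61,0,0,0.1,0,0,0,0.61,0,0,0.1,0,0,0,0.61,0,0,0.1,0,0,0,0.61,0,0,0.1,0,0,0,0.61,0,0,0.1,0,0,0,0.61,0,0,0.1,0,0,0,0.61,0,0,0.1,0,0,0,0.61])

```text
time_s: 14.58
tcp_pos: [0.3677, 0.1849, 0.1704]
ee_rot: [[0.58, -0.815, 0.002], [-0.815, -0.58, 0.001], [-0.0, -0.002, -1.0]]
wrist_force: [0.5, -0.2, -0.3]
gripper_width: 0.607
gripper_force: 9.9
```

Emit:
drive_tool(steps=[0,0,0.08,0,0,0,0.61,0,0,0.06,0,0,0,0.61,0,0,0,0,0,0,0.61])

```text
time_s: 14.83
tcp_pos: [0.3677, 0.1849, 0.1705]
ee_rot: [[0.464, -0.886, 0.002], [-0.886, -0.464, 0.001], [-0.0, -0.002, -1.0]]
wrist_force: [0.1, 0.0, -1.4]
gripper_width: 0.615
gripper_force: 9.9
```

Emit:
drive_tool(steps=[0,0,0,0.0253,0.013,0,0.61,0,0,0,0.0253,0.013,0,0.61,0,0,0,0.0253,0.013,0,0.61,0,0,0,0.0253,0.013,0,0.61,0,0,0,0.0253,0.013,0,0.61,0,0,0,0.0253,0.013,0,0.61,0,0,0,0.0253,0.013,0,0.61,0,0,0,0.0253,0.013,0,0.61,0,0,0,0.0253,0.013,0,0.61,0,0,0,0.0253,0.013,0,0.61])

```text
time_s: 15.67
tcp_pos: [0.3702, -0.1008, 0.1703]
ee_rot: [[0.467, -0.884, 0.003], [-0.884, -0.467, 0.002], [-0.001, -0.003, -1.0]]
wrist_force: [1.0, -0.1, -0.4]
gripper_width: 0.615
gripper_force: 9.9
```

Emit:
drive_tool(steps=[0,0,0,0.0217,0.012,0,0.61,0,0,0,0.0217,0.012,0,0.61,0,0,0,0.0217,0.012,0,0.61,0,0,0,0.0217,0.012,0,0.61,0,0,0,0.0217,0.012,0,0.61,0,0,-0.096,0,0,0,0.61,0,0,-0.096,0,0,0,0.61,0,0,-0.096,0,0,0,0.61,0,0,-0.096,0,0,0,0.61,0,0,-0.096,0,0,0,0.61])

```text
time_s: 16.5
tcp_pos: [0.3678, -0.2235, 0.1697]
ee_rot: [[0.825, -0.565, 0.002], [-0.565, -0.825, 0.002], [0.0, -0.003, -1.0]]
wrist_force: [0.3, -0.2, -1.2]
gripper_width: 0.61
gripper_force: 9.9
```

Emit:
drive_tool(steps=[0,0,0,0,0,0,0.61,0,0,0,0,0,0,0.61])

```text
time_s: 16.67
tcp_pos: [0.3678, -0.2233, 0.1699]
ee_rot: [[0.821, -0.571, 0.002], [-0.571, -0.821, 0.002], [0.001, -0.003, -1.0]]
wrist_force: [0.4, -0.2, -1.8]
gripper_width: 0.615
gripper_force: 9.9
```

Run:
```python
from h import *
np.set_printoptions(precision=4,suppress=True)
s=r.sense();t=s['tcp_pos'];R=np.array(s['ee_rot']);print(t,s['joints'],np.degrees(np.arctan2(R[1,0],R[0,0])))
i,p=snap('wrist','w6'); j,q=snap('side','s6')
J=t+R@[.12,0,0]; H=t+R@[-.09,0,0]
print('side off',proj(q,[t,J,H,[.531,-.339,.095]])-[276,130],'wrist',(proj(p,[t,J,[.531,-.339,.095],[.531,-.339,.136]])-[220,0])*[1,1])
b=cv2.resize(j[130:260,276:386],None,fx=3.6,fy=3.6,interpolation=cv2.INTER_CUBIC)
a=cv2.resize(i[0:234,220:420],None,fx=2,fy=2,interpolation=cv2.INTER_CUBIC)
print(a.shape,b.shape)
cv2.imwrite('pics/c6.png',np.hstack([a,b]))
```

```text
[ 0.3678 -0.2233  0.1699] [ -9.5688   7.1395 -31.5058  -0.1808 -51.2547  64.8286] -34.853189357169946
side off [[  7.3074  66.7263]
 [ 55.2411  72.172 ]
 [-26.1096  62.9299]
 [ 88.6345 106.2213]] wrist [[  98.8652  259.2063]
 [  98.4114    3.0279]
 [ 101.6384 -100.0388]
 [ 102.045  -163.8012]]
(468, 400, 3) (468, 396, 3)
```

View pics/c6.png

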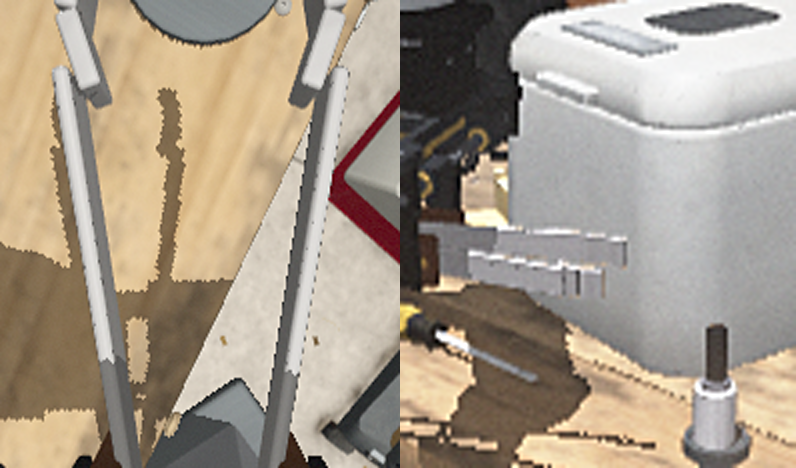

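The tongs are level in the grip and centred laterally: strips at about columns 60 and 340 of the left crop, jaws at about (595,263) in the side crop. The bushing and plug stand upright at (713,390). I'll lower the tongs in front of the bushing, then advance.

Emit:
drive_tool(steps=[0,0,0,0,0,0.018,0.61,0,0,0,0,0,0.02,0.61,0,0,0,0,0,0.02,0.61,0,0,0,0,0,0.02,0.61,0,0,0,0,0,0.013,0.61,0,0,0,0,0,0,0.61,0,0,0,0,0,0,0.61])

```text
time_s: 17.35
tcp_pos: [0.3681, -0.2232, 0.0788]
ee_rot: [[0.821, -0.57, 0.001], [-0.57, -0.821, 0.002], [-0.0, -0.002, -1.0]]
wrist_force: [0.8, -0.5, -1.2]
gripper_width: 0.614
gripper_force: 9.9
```

Run:
```python
from h import *
np.set_printoptions(precision=4,suppress=True)
s=r.sense();t=s['tcp_pos'];R=np.array(s['ee_rot']);print(t,R.T@(np.array([.531,-.339,.079])-t))
```

```text
[ 0.3681 -0.2232  0.0788] [ 0.1999  0.0022 -0.0002]
```

Emit:
drive_tool(steps=[0,0,0,0.015,0.001,0,0.61,0,0,0,0.015,0.0008,0,0.61,0,0,0,0.015,0,0,0.61,0,0,0,0.012,0,0,0.61,0,0,0,0.01,0,0,0.61,0,0,0,0.008,0,0,0.61,0,0,0,0.006,0,0,0.61,0,0,0,0,0,0,0.61,0,0,0,0,0,0,0.61])

```text
time_s: 18.1
tcp_pos: [0.4334, -0.2708, 0.0792]
ee_rot: [[0.821, -0.571, 0.002], [-0.571, -0.821, 0.002], [0.001, -0.003, -1.0]]
wrist_force: [-0.6, -0.3, -0.8]
gripper_width: 0.612
gripper_force: 9.9
```

Run:
```python
from h import *
np.set_printoptions(precision=4,suppress=True)
s=r.sense();t=s['tcp_pos'];R=np.array(s['ee_rot']);print(t,R.T@(np.array([.531,-.339,.079])-t),s['wrist_force'])
i,p=snap('wrist','w7')
print(proj(p,[[.531,-.339,.136],[.531,-.339,.095],t+R@[.12,0,0]]))
g=cv2.cvtColor(i,cv2.COLOR_BGR2GRAY)
for y in (0,4,8,12,16,20,30): print(y,g[y,230:412:3])
```

```text
[ 0.4334 -0.2708  0.0792] [0.1191 0.0004 0.0003] [-0.6469 -0.3103 -0.849 ]
[[318.4929 -83.8151]
 [319.1367 -10.37  ]
 [318.4466   3.0658]]
0 [173 179 183 175 165 156 189 205 216 200 107 110 107 177 187 153 133 114
  64  70 140 148 148  55  91 113  91  20  15  16  21  22  21  25  24  51
 169 168 159 151 249 249 242  63 138 131 183 135  80  78  78 188 209 205
 195 177 176 183 188 188 186]
4 [173 177 179 173 165 155 127  76 128 181 117 110 107 188 185 128 132  61
  67  68 137 179 178 138 128 168  83 173 139  64  15  20  19  65 136 171
 170 169 136 255 252 248 168  65 136 139 138 193  78  78  77 165 148  91
 180 176 180 186 188 191 190]
8 [170 178 177 174 169 166 177 204 204 208 100 113 111 192 127 134 137  66
  67  67 211 238 244 140  96  97 167 169 167 167 168 171 170 171 169 171
 171  95 211 252 251 244 126  69  62 135 136 160  77  79  84 210 208 208
 183 177 184 189 191 191 188]
12 [175 180 177 173 175 174 127 202 205 212 195 110 108 124 135 135 108  65
  73  61 102 229 237 243 142 122  77 164 168 168 169 169 168 171 171 173
  49 246 250 252 248 186 122  68  64 134 131 137  78  80 177 205 209 211
 177 183 188 192 195 193 191]
16 [182 179 173 176 177 176 171 185 207 212 209 105 117 136 137 136  59  72
  71  46  67 101 235 243 250 175 250  52  57  75 128 159 124  76  60  83
 255 252 254 250 217 142 102  67  63 141 136 134  75  81 211 212 213 202
 182 188 192 196 196 194 192]
20 [180 177 169 178 184 177 161 114 208 210 213 162 114 131 133  69  56  66
  74  55  76 101 109 241 248 248 246 246 250 246 197 127 121 235 251 252
 253 254 255 241 134  93 109  73  65 139 139 140  82 172 213 213 214 166
 187 192 194 197 196 195 193]
30 [180 184 190 193 183 180 101 104  87 210 209 214 190 110  75  74  73  67
  68  65  70  76 101 101 100 104 116 212 242 243 244 247 250 254 251 182
 130 131 133 138 144  50  72  63  55 142 142  82 180 214 213 213 193 196
 196 196 195 194 194 193 192]
```

The bushing is centred between the jaws: rim and handle centre at column 323, jaw gap centre also at 323. Closing.

Emit:
drive_tool(steps=[0,0,0,0,0,0,0.57,0,0,0,0,0,0,0.54,0,0,0,0,0,0,0.52,0,0,0,0,0,0,0.5,0,0,0,0,0,0,0.4,0,0,0,0,0,0,0.2,0,0,0,0,0,0,0,0,0,0,0,0,0,0,0,0,0,0,0,0,0,0,0,0,0,0,0,0])

```text
time_s: 18.98
tcp_pos: [0.4335, -0.2708, 0.0791]
ee_rot: [[0.821, -0.57, 0.002], [-0.57, -0.821, 0.002], [0.001, -0.003, -1.0]]
wrist_force: [-0.3, 0.6, -0.4]
gripper_width: 0.503
gripper_force: 30.0
```

Emit:
drive_tool(steps=[0,0,0,0,0,-0.002,0,0,0,0,0,0,-0.004,0,0,0,0,0,0,-0.006,0,0,0,0,0,0,-0.006,0,0,0,0,0,0,-0.006,0,0,0,0,0,0,-0.004,0,0,0,0,0,0,0,0,0,0,0,0,0,0,0])

```text
time_s: 19.65
tcp_pos: [0.4337, -0.2709, 0.1076]
ee_rot: [[0.821, -0.57, 0.004], [-0.57, -0.821, 0.002], [0.002, -0.004, -1.0]]
wrist_force: [-0.9, -0.0, -2.6]
gripper_width: 0.499
gripper_force: 30.0
```

Run:
```python
from h import *
np.set_printoptions(precision=4,suppress=True)
s=r.sense();print(s['tcp_pos'],s['wrist_force'],s['moment'])
i,p=snap('side','s8')
z=.028
print(proj(p,[[.531,-.339,.095+z],[.531,-.339,.136+z],[.531,-.339,.055+z],[.531,-.339,.055]]))
g=cv2.cvtColor(i,cv2.COLOR_BGR2GRAY)
for y in range(200,260,2): print(y,g[y,348:384])
```

```text
[ 0.4337 -0.2709  0.1076] [-0.9094 -0.0207 -2.6001] [ 0.0937  0.0721 -0.0031]
[[364.9172 225.298 ]
 [365.3439 208.8088]
 [364.5154 240.8217]
 [364.2424 251.3726]]
200 [188 183 189 189 185 192 186 187 185 185 185 189 181 177 178 177 171 169
 165 167 164 167 164 161 163 162 161 162 161 164 164 167 169 167 171 164]
202 [191 193 187 189 189 189 184 187 186 186 183 185 183 182 180 178 173 169
 163 165 163 169 166 169 170 166 166 160 164 170 164 171 165 172 162 165]
204 [187 183 188 187 186 182 185 184 181 182 182 182 179 182 177 175 165 165
 164 163 165 165 164 163 166 164 161 165 165 162 165 161 163 167 161 163]
206 [183 181 184 186 187 184 185 189 184 182 180 180 181 180 173 167 174 170
 169 164 167 165 165 163 161 165 164 162 162 163 161 165 162 161 156 163]
208 [179 179 179 182 183 187 186 185 185 185 185 180 186 182 165 167 168 159
 156 172 169 165 165 166 163 168 158 159 161 161 162 163 156 161 161 160]
210 [179 181 183 178 184 183 183 180 179 179 181 182 180 194  46  40  62  55
  42  62 170 163 159 163 166 159 158 157 159 161 163 163 159 161 161 162]
212 [180 176 179 182 185 183 18
[... 2892 characters left out ...]
67  74  75  80  82  74
  86  81  77  82  73 144 166 206 193 170 187 208 113 187 213 229 233 231]
252 [ 88 119 227 214 213 216 123  91  80  73  59  88  68  67  67  69  77  76
  80  79  80  72 109 131 133 121 216 212 205 205 197 177 171 182 116 210]
254 [211 213 205 202 206 222 128  62  72 131 144 134 141 151 147 144 143  82
 147  95 109 142 135 119  65 177 205 195 190 193 203 206 208 206 210 202]
256 [205 212 211 213 214 220 230 108  73  81  86  93  84  93  97 107 111 108
  98  91  87  94  82  71  78 227 210 206 205 199 201 201 194 191 198 205]
258 [155 147 182 204 209 213 219 225 231 167 124  83  85  88  84  95  89  89
  92  86  87  82 121 189 213 203 191 186 192 193 195 193 204 199 201 204]
```

The bushing lifts with the tongs, with the handle top at side row 209 as predicted. Continue.

Emit:
drive_tool(steps=[0,0,0,0,0,-0.004,0,0,0,0,0,0,-0.01,0,0,0,0,0,0,-0.014,0,0,0,0,0,0,-0.014,0,0,0,0,0,0,-0.014,0,0,0,0,0,0,-0.014,0,0,0,0,0,0,-0.01,0,0,0,0,0,0,-0.006,0,0,0,0,0,0,-0.003,0,0,0,0,0,0,0,0])

```text
time_s: 20.53
tcp_pos: [0.4335, -0.2711, 0.1967]
ee_rot: [[0.821, -0.57, 0.004], [-0.57, -0.821, 0.002], [0.002, -0.004, -1.0]]
wrist_force: [0.4, 0.1, -2.8]
gripper_width: 0.501
gripper_force: 30.0
```

Emit:
drive_tool(steps=[0,0,0,0,0,0,0,0,0,0,0,0,0,0,0,0,0,0,0,0,0,0,0,0,0,0,0,0,0,0,0,0,0,0,0])

```text
time_s: 20.95
tcp_pos: [0.4332, -0.2711, 0.1958]
ee_rot: [[0.821, -0.57, 0.002], [-0.57, -0.821, 0.002], [0.0, -0.003, -1.0]]
wrist_force: [0.5, -0.6, -1.6]
gripper_width: 0.5
gripper_force: 30.0
```

Run:
```python
from h import *
np.set_printoptions(precision=4,suppress=True)
s=r.sense();t=s['tcp_pos'];z=t[2]-.0791;print(t,z,s['wrist_force'],s['moment'])
i,p=snap('side','s9')
print(proj(p,[[.531,-.339,.095+z],[.531,-.339,.136+z],[.531,-.339,.055+z]]))
g=cv2.cvtColor(i,cv2.COLOR_BGR2GRAY)
for y in range(168,216,2): print(y,g[y,350:382])
```

```text
[ 0.4332 -0.2711  0.1958] 0.11665742976503363 [ 0.4728 -0.6405 -1.6322] [0.0149 0.076  0.0352]
[[365.8601 188.8643]
 [366.3225 170.9961]
 [365.4254 205.6618]]
168 [224 223 225 222 230 229 227 227 224 223 220 219 210 210 196 191 183 182
 186 184 184 188 188 189 187 185 185 187 186 184 184 178]
170 [210 206 204 209 207 211 208 208 211 214 211 209 207 212 205 200 194 192
 189 187 188 188 186 178 185 185 177 181 179 182 182 176]
172 [210 212 213 211 210 209 209 211 209 210 208 217  15  34  40  40  42  40
   7 200 189 183 183 179 183 183 180 182 174 179 178 178]
174 [210 208 203 210 207 207 207 211 206 203 211 228  31  41  50  51  57  48
  23 200 187 186 184 181 179 176 179 176 180 179 179 182]
176 [211 213 208 209 207 206 208 208 211 203 207 224  38  40  52  49  52  44
  26 192 187 182 185 180 174 175 176 176 169 177 176 175]
178 [210 211 210 207 208 206 204 200 203 202 203 221  33  45  48  52  48  45
  14 199 176 174 176 177 175 177 178 174 176 172 171 174]
180 [206 205 206 207 206 200 200 203 198 195 200 219  38  41  49  53  43  31
 202 180 178 177 174 175 175 170 172 175 171 174 179 1
[... 1598 characters left out ...]
 162 163 164 167 165 166]
206 [183 189 188 187 189 192 187 193 154 132 149 157 156 167 157 161 161 150
 141 136 166 172 167 170 167 166 168 163 166 167 159 162]
208 [188 184 185 185 189 186 187 183 184 189 172 168 157 159 161 160 152 153
 164 166 164 165 168 163 164 165 162 163 164 166 164 159]
210 [180 185 186 184 180 186 187 180 185 183 180 175 177 176 166 167 166 162
 162 164 164 166 162 163 162 164 159 163 164 164 159 163]
212 [183 184 184 181 178 186 181 182 180 182 180 176 173 172 172 164 164 167
 169 163 167 162 160 156 161 155 163 161 163 163 158 159]
214 [184 181 182 182 179 182 181 185 180 179 175 174 175 173 171 163 162 164
 164 164 164 161 161 156 159 159 161 161 159 155 158 157]
```

The handle top is at side row 171, as predicted. The bushing and plug are held upright about 11.7 cm above the stand, with the grip steady.

```bash
python3 -c "
from station import r
print(r.finish_job())"
```

```text
the job is handed in; nothing more can be done
None
```

I handed the job in with the plug pushed home and released, and the tongs clamped round the bushing, holding it upright about 11.7 cm above the stand; the judging result was not shown.

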